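# Shift the bench polisher's range lever through its hidden gate

### The job

The range lever of the bench polisher stands in the rear of its left-hand lane. Shift it to the right-hand forward gear: ease it forward while leaning it gently to the right until you feel it drop into the neutral slot, take it across to the right-hand lane, and push it fully forward until it is home. Never force the lever, and leave the other things on the desk where they stand.

Things in the scene. Friction and masses are not known exactly. Their poses are not given: they have to be found in the camera images.
- polisher: Bench polisher, fixed: grey gearbox 150 mm deep (x), 140 wide (y), 110 high, a steel ball joint in a black collar on top (ball top 131 mm high), behind it a low round wheel housing (radius 64 mm, centre 128 mm along +x, 73 mm high). Origin: on the desk under the gearbox's middle. +x is forward (away from the robot), +y left, +z up; turned by up to 0.35 rad.
- pivot (a point): Centre of the ball joint, 85 mm above the polisher's origin, where both lever axes cross. The H gate is hidden inside the gearbox below it: the lever passes between the lanes only at the neutral slot, whose middle lies at a lever_shift angle anywhere from -0.12 to +0.12, different each time, neither visible nor listed: it must be felt. The slot gives about 0.10 rad of fore-and-aft play.
- knob (a point): Middle of the lever's black round grip, 120 mm from the pivot up the lever (its z axis). The grip is 29 mm in diameter, the same all round, so any side can be pushed; it runs from 94 to 145 mm from the pivot, over a steel stem 13 mm in diameter. With the lever upright the point is 205 mm and the grip's top 230 mm above the desk.
- lever_shift (a joint): Fore-and-aft angle of the lever, rad: positive leans forward (polisher +x), 0 upright; stops at -0.30 (rear) and +0.30 (forward gear, home). Starts between -0.29 and -0.22. About 2 N at the grip moves it; it stays where it is left (friction, no spring). 0.1 rad is 12 mm at the grip.
- lever_across (a joint): Sideways angle, rad: positive leans right (polisher -y); stops at -0.20 and +0.20; about 2 N moves it, no spring. Left lane: -0.20 to -0.175; right lane: +0.175 to +0.20. Between them a wall (gives under 0.03 rad at 15 N) except at the neutral slot. Pressed across with 4 to 8 N and eased forward, it slides along the wall and drops in at the slot. Over 50 N counts as forcing.
- eyepiece_cap: Bystander: black open-topped round cap (a short cup), 54 mm in diameter, 48 mm high, standing to the right of the gearbox. Origin: centre of its underside.
- stage_weight: Bystander: pale knobbed metal weight, 32 mm in diameter, 38 mm high, to the right near the front of the gearbox. Origin: centre of its underside.
- objective_can: Bystander: black round screw can, 57 mm in diameter, 68 mm high, to the left of the gearbox. Origin: centre of its underside.

How it is judged (in metres and radians):
On the way:
1. the lever has been taken across the neutral slot into line with the right-hand lane, and is not yet home (value of joint lever_across above 0.15 rad and value of joint lever_shift below 0.24 rad), for 0.05 s.
At the end, for the whole second after the job is handed in: The lever rests in the right-hand forward gear: lever_across above 0.15 rad and lever_shift above 0.27 rad (within 4 mm at the grip of its forward stop), at rest (value of joint lever_across above 0.15 rad and value of joint lever_shift above 0.27 rad and not (velocity of joint lever_shift above 0.05 rad/s) and velocity of joint lever_shift above -0.05 rad/s); the robot touches nothing.
It fails at once if the lever is forced (more than 50 N from the fingers or arm) (contact force between any of the fingers, the arm and lever_across above 50 N).
It fails at once if a bystander is shifted by more than 15 mm or knocked over (distance of any of eyepiece_cap, stage_weight, objective_can from where it was at the start of the episode above 0.015 m or angle between any of eyepiece_cap, stage_weight, objective_can's own z axis and vertical above 0.5 rad).
It also fails if it takes over 58 s, if anything falls off the work surface, if the arm or the gripper's body presses on something with over 40 N, if the wrist force passes 120 N, or if a joint passes its speed limit or range.

### The arm

A 6-joint arm with a two-finger parallel gripper is mounted at the origin on a cart in front of the work surface, level with it; the furniture and walls round the work are solid. World frame = base frame: x ahead of the robot, y to its left, z up, the work surface at z = 0. Lengths are in m, angles in degrees, forces in N, time in s.
With the tool pointing down it reaches from about 0.3 to 0.75 m from the base axis. Payload 8.5 kg.
Tool frame: the origin (TCP) lies midway between the tips of the shut fingers; the grasp point (between the pads) lies 19 mm behind it; y points along the fingers, x is the direction in which the jaws open and shut, and the axes are right-handed (so a half turn about y gives the same grasp; the last joint's range is limited). The gripper opens to 85 mm and grips with 20 to 120 N. Pads are 22 mm wide; open, the fingers measure 114 mm over their backs; the gripper's body (76 mm by 85 mm) begins 54 mm behind the grasp point. The pads swing forward as they close: fully open they stand 13 mm farther back than shut.
Start: joints at [-81.606, 21.807, 74.336, -0, 83.858, -12.336], TCP at [0.195, -0.514, 0.231] pointing down, gripper open.
Joint ranges: [-178.18, 178.18], [-50.72, 133.34], [12.68, 142.11], [-81.47, 261.47], [9.98, 163.14], [-165.26, 165.26]. Speed limits (degrees/s): [136.94, 136.94, 180, 180, 180, 180].

### API

Orientations are given as a 3x3 rotation matrix whose columns are the frame's x, y, z axes.
In Python, from rig import env gives the robot as it stands.
- The arm moves only by the tool carry_out, never from a script. Its argument "plan" is a list of rows, each a list of 3 entries, a list of its own where there are three numbers: the shift along the tool's x, y, z in m, then the turn, a rotation vector about the tool's x, y, z in degrees, then the finger opening in m, from 0 to 0.0854. In form: [[[dx, dy, dz], [ax, ay, az], jaw], ...]. A call has 1 to 8 rows; each row shifts and turns the commanded pose from where the row before left it, along the tool's axes as they then stand; what a row does not reach is not made up. A row lasts 1/8 s, in which the tool goes at most 62.5 mm and 10.7 degrees, less where a joint would pass 70% of its speed; a pose out of reach is approached as far as the arm can. A call is refused whole if a number of a shift passes 0.0625 or a number of a turn 10.7, either way. A call with a gripper value outside its range is refused whole. The fingers move at their own pace and stop on an object; "force" is the grip in N (left out, the last holds). Time passes only in rows, so rows that do not move let the fingers close. It gives the time, the measured TCP pose, the force and the opening at its end, in the units of the state.
- env.observe(): the state, without advancing time (a new reading comes with each control period).
- env.get_image(name): name is "scene" or "top" or "wrist"; returns a dict with "image" (400x640x3 uint8, red, green, blue), "vfov" (degrees; the focal length in pixels is half the picture's height over the tangent of half this angle, whatever the lens; pixels are square), "cx", "cy" (the principal point, pixels), "rvec" (rotation vector, rad) and "tvec" (3), from world to camera coordinates, as OpenCV has them; the wrist camera has in their place "tool_from_camera" (4x4, takes a point from camera to tool coordinates, whose origin is the TCP and whose axes are the tool frame's). Camera axes: x right, y down, z forward; pixel columns grow to the right and rows downward; lengths in m; the calibration is good to about 2 mm. A picture is of the moment at which its call begins: read the wrist's pose just before it. There is no depth.
- env.close_job(): hands the job in, once; it reports no verdict.
Trained networks look in a picture, given as the dict that the camera call returned (one of the last four; its "shot" number tells which), for a name from the list of things; names that differ only in an ending like _2 or _b are one class to them, and where a whole thing is asked for, a point or a joint stands for the part that bears it (a point fixed in the world has none). Each returns a list of dicts, best first, with "conf" (0 to 1); they miss things now and then, are a little off and sometimes report something else, mostly with a low value. They report only what shows in the picture. A call takes as long as a camera call.
- env.outline_of(target, picture): "mask" (400x640 bool, what is visible of it) and "pixel" ([row, column] in pixels, amid what is visible of it).
The state is a dict: "time_s": time; "q": joint angles; "qvel": joint speeds; "joint_efforts": joint torques, N m; "position": TCP position; "tool_rot": TCP orientation; "ft_force": force on the tool from outside, world axes, zero at the start; "wrist_torque": the same for the moment, N m; "grip_width": finger opening in m.
Only numpy, scipy, OpenCV 4.12 (cv2) and the standard library are available. Lean on these libraries where they do the work, as an engineer would, in place of code of your own. Each camera call takes 0.05 s, during which the arm holds its last target.

## Working session

There is one attempt and no reset: what is moved stays moved. The work goes in short steps, Python scripts to look and compute and a tool call to move; the robot and the scene stay as the last step left them, time stands still between calls to the robot, and variables do not carry over. Pictures are saved under pics/ and viewed, and the job is handed in when it is done.

Besides the shell and the picture viewer there is one more tool, called after "Call:" in YAML: its name, and indented under it one key for each argument. carry_out: Moves the arm, as the interface text tells. Its arguments: {"type":"object","properties":{"plan":{"type":"array","items":{"type":"array"}},"force":{"type":"number"}},"required":["plan"]}

```bash
ls; mkdir -p pics; cat > h.py <<'E'
import numpy as np,cv2
from rig import env
def save(p,n,mask=None):
    im=p["image"][:,:,::-1].copy()
    if mask is not None: im[mask]=(im[mask]*0.5+np.array([0,0,127])).astype(np.uint8)
    cv2.imwrite(f"pics/{n}.png",im)
def cam(p):
    f=200/np.tan(np.radians(p["vfov"])/2)
    K=np.array([[f,0,p["cx"]],[0,f,p["cy"]],[0,0,1]])
    if "rvec" in p:
        R=cv2.Rodrigues(np.array(p["rvec"],float))[0]; t=np.array(p["tvec"],float).reshape(3)
    return K,R,t
def proj(p,X):
    K,R,t=cam(p); x=K@(R@np.asarray(X,float)+t); return x[:2]/x[2]
def ray(p,u,v):
    K,R,t=cam(p); d=R.T@np.linalg.inv(K)@np.array([u,v,1.]); return -R.T@t,d/np.linalg.norm(d)
E
python3 - <<'E'
from h import *
np.set_printoptions(precision=4,suppress=True)
s=env.observe()
print(s)
for n in["scene","top"]:
    p=env.get_image(n); save(p,n+"0"); print(n,cam(p))
    for t in ["polisher","knob","pivot","lever_shift","eyepiece_cap","stage_weight","objective_can"]:
        for r in env.outline_of(t,p)[:2]:
            print(t,r["conf"],r["pixel"],r["mask"].sum())
            m=r["mask"]
            np.save(f"{n}_{t}.npy",m)
            break
E
```

```text
pics
{'time_s': 0.0, 'q': array([-81.6056,  21.8433,  74.3868,   0.0009,  83.8577, -12.3357]), 'qvel': array([0.0397, 0.0918, 0.0078, 0.0038, 0.0101, 0.1449]), 'joint_efforts': array([  0.0008, -44.8458, -23.128 ,  -0.0001,   0.0046,   0.    ]), 'position': array([ 0.1946, -0.5141,  0.2307]), 'tool_rot': array([[ 0.354 , -0.0002,  0.9353],
       [-0.9353,  0.0015,  0.354 ],
       [-0.0015, -1.    ,  0.0003]]), 'ft_force': array([-0.4206,  0.5309, -0.0614]), 'wrist_torque': array([-0.0045, -0.0048,  0.0269]), 'grip_width': 0.08546555373419071}
scene (array([[438.3513,   0.    , 314.6943],
       [  0.    , 438.3513, 195.0887],
       [  0.    ,   0.    ,   1.    ]]), array([[-0.4526, -0.8916, -0.0122],
       [-0.5676,  0.2986, -0.7672],
       [ 0.6877, -0.3404, -0.6412]]), array([0.3153, 0.4001, 0.6388]))
polisher 0.97 [226.5, 314.1] 7024
knob 0.82 [204.5, 314.6] 782
pivot 0.71 [226.1, 312.6] 7206
lever_shift 0.92 [205.7, 316.6] 759
eyepiece_cap 0.52 [205.3, 355.3] 296
stage_weight 0.56 [203.5, 317.1] 742
objective_can 0.9 [260.3, 262.3] 959
top (array([[374.5131,   0.    , 318.5386],
       [  0.    , 374.5131, 205.4275],
       [  0.    ,   0.    ,   1.    ]]), array([[ 0.0204, -0.9998,  0.0002],
       [-0.9946, -0.0203, -0.1016],
       [ 0.1016,  0.0019, -0.9948]]), array([0.0541, 0.5334, 0.9247]))
polisher 0.6 [187.9, 308.5] 5593
knob 0.83 [203.7, 311.2] 651
pivot 0.98 [189.0, 311.3] 5622
lever_shift 0.61 [205.3, 311.5] 702
eyepiece_cap 0.93 [186.3, 363.9] 386
objective_can 0.79 [204.0, 262.0] 484
```

View pics/scene0.png

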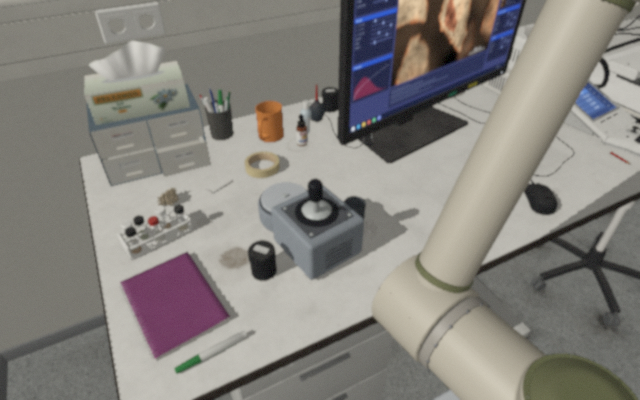

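View pics/top0.png

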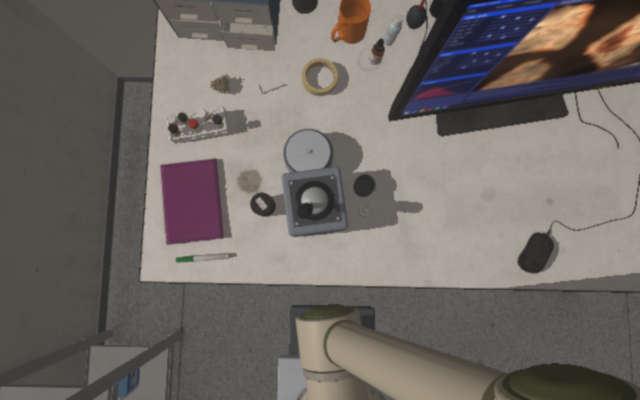

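The scene view shows the gearbox at about (318,230) with the knob at (315,190). In the top view the gearbox is at (315,200) with the knob at (306,210), the cap at (364,185), the weight probably at (364,211) and the can at (262,204). I'll zoom in next.

```bash
python3 - <<'E'
import cv2,numpy as np
a=cv2.imread("pics/top0.png")[120:250,230:420]
b=cv2.imread("pics/scene0.png")[165:290,230:420]
cv2.imwrite("pics/ztop.png",cv2.resize(a,None,fx=4,fy=4,interpolation=cv2.INTER_CUBIC))
cv2.imwrite("pics/zsc.png",cv2.resize(b,None,fx=4,fy=4,interpolation=cv2.INTER_CUBIC))
E
```

```text
(no output)
```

View pics/ztop.png

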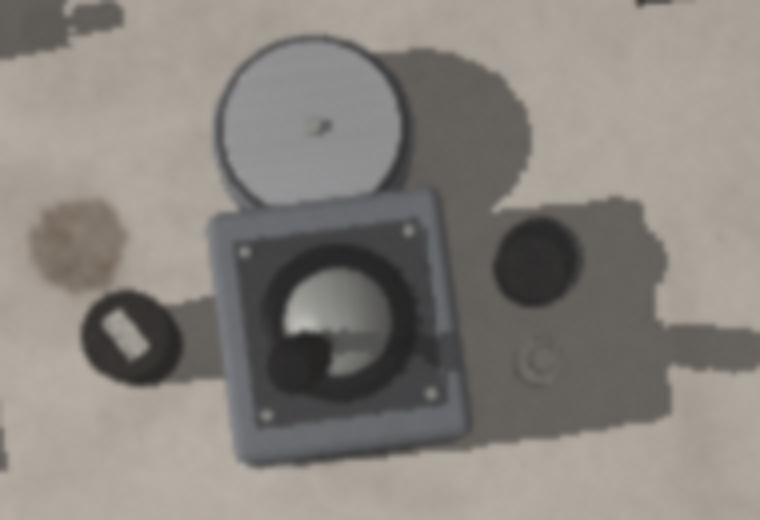

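View pics/zsc.png

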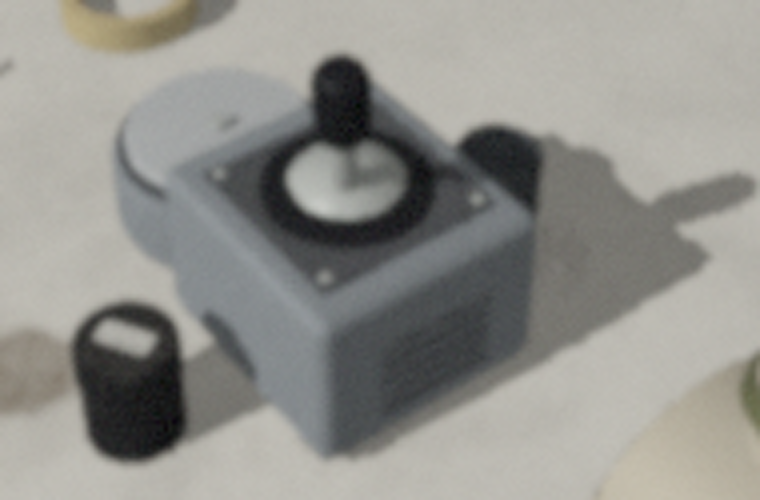

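```bash
cat > fit.py <<'E'
from h import *
from scipy.optimize import least_squares
np.set_printoptions(precision=4,suppress=True)
pt=env.get_image("top"); ps=env.get_image("scene")
T=lambda a,b:(a/4+230-.4,b/4+120-.4); S=lambda a,b:(a/4+230-.4,b/4+165-.4)
obs=[(pt,(.075,.07,.11),T(210,215)),(pt,(.075,-.07,.11),T(435,188)),(pt,(-.075,.07,.11),T(243,463)),(pt,(-.075,-.07,.11),T(468,432)),
(pt,(.128,0,.073),T(312,126)),
(ps,(.075,.07,.11),S(172,175)),(ps,(-.075,.07,.11),S(328,318)),(ps,(-.075,-.07,.11),S(530,212)),(ps,(-.075,.07,0.0),S(328,455))]
def W(P,X):
    c,s=np.cos(P[2]),np.sin(P[2]); return np.array([P[0]+c*X[0]-s*X[1],P[1]+s*X[0]+c*X[1],X[2]])
f=lambda P:np.concatenate([proj(p,W(P,X))-o for p,X,o in obs])
r=least_squares(f,[.5,0,0],loss='soft_l1'); P=r.x
print(P,f(P).reshape(-1,2))
# knob: triangulate via lever angles
mk=[(pt,"top"),(ps,"scene")]
K=[]
for p,n in mk:
    m=np.load(f"{n}_knob.npy"); 
    v,u=np.nonzero(m); print(n,u.min(),u.max(),v.min(),v.max(),u.mean(),v.mean())
def kn(a,b,l=.12):
    # shift forward a, across right b
    d=np.array([np.sin(a)*np.cos(b),-np.sin(b),np.cos(a)*np.cos(b)])
    return W(P,np.array([0,0,.085])+l*d)
for a in(-.29,-.25,-.22):
    for l in (.094,.12,.145): print(a,l,kn(a,-.19,l),proj(pt,kn(a,-.19,l)),proj(ps,kn(a,-.19,l)))
c=proj(pt,W(P,[0,0,.11])); print("collar", c)
for nm,(p,q,z) in dict(cap=(pt,T(538,258),.048),wt=(pt,T(541,358),.038),can=(pt,T(132,335),.068)).items():
    o,d=ray(p,*q); X=o+d*(z-o[2])/d[2]; print(nm,X)
E
python3 fit.py
```

```text
[0.536  0.0737 0.1599] [[-1.3342 -0.6521]
 [ 1.61   -2.0827]
 [-1.1772  1.0272]
 [ 2.7823  0.3056]
 [ 0.1654 -0.5427]
 [-2.8405 -2.8537]
 [-0.4562  3.0063]
 [ 4.6355 -0.4919]
 [ 0.4705  5.6092]]
top 297 327 187 218 311.78648233486945 201.9846390168971
scene 302 330 179 219 315.50511508951405 201.65473145780052
-0.29 0.094 [0.5071 0.087  0.1735] [308.0355 209.9103] [317.8415 197.7846]
-0.29 0.12 [0.4991 0.0907 0.1979] [305.8483 212.645 ] [317.9444 190.8723]
-0.29 0.145 [0.4914 0.0943 0.2214] [303.6078 215.4463] [318.0488 183.8615]
-0.25 0.094 [0.5106 0.0876 0.1744] [307.7968 208.2327] [316.7468 196.4462]
-0.25 0.12 [0.5036 0.0914 0.1992] [305.5314 210.4363] [316.5094 189.1352]
-0.25 0.145 [0.4968 0.0951 0.223 ] [303.2096 212.6949] [316.2689 181.7288]
-0.22 0.094 [0.5133 0.088  0.1751] [307.6172 206.9658] [315.9215 195.4764]
-0.22 0.12 [0.507 0.092 0.2  ] [305.2933 208.7675] [315.4288 187.8791]
-0.22 0.145 [0.5009 0.0958 0.224 ] [302.9108 210.6147] [314.9301 180.1898]
collar [314.816  200.0941]
cap [ 0.586  -0.0479  0.048 ]
wt [ 0.5242 -0.0515  0.038 ]
can [0.5303 0.2011 0.068 ]
```

Call:
carry_out:
  plan:
    - [[0,-0.04,0],[0,-9.65,0],0.085]
    - [[0,0,0],[0,-9.65,0],0.085]
    - [[-0.022,0,0.052],[0,0,0],0.085]
    - [[-0.022,0,0.052],[0,0,0],0.085]
    - [[-0.022,0,0.052],[0,0,0],0.085]
    - [[-0.022,0,0.052],[0,0,0],0.085]
    - [[-0.022,0,0.052],[0,0,0],0.085]
    - [[-0.022,0,0.052],[0,0,0],0.085]

```text
time_s: 1.9
position: [0.3492, -0.211, 0.2715]
tool_rot: [[0.643, 0.001, 0.766], [-0.766, -0.0, 0.643], [0.001, -1.0, 0.0]]
ft_force: [0.7, -0.8, 0.2]
grip_width: 0.0848
```

Call:
carry_out:
  plan:
    - [[-0.022,0,0.052],[0,0,0],0.085]
    - [[-0.022,0,0.052],[0,0,0],0.085]
    - [[-0.022,0,0.052],[0,0,0],0.085]
    - [[-0.022,0,0.052],[0,0,0],0.085]
    - [[-0.01,0,0.026],[0,0,0],0.085]
    - [[0,0,0],[0,0,0],0.085]

```text
time_s: 2.65
position: [0.4652, 0.0142, 0.2712]
tool_rot: [[0.645, -0.0, 0.764], [-0.764, 0.0, 0.645], [-0.0, -1.0, -0.0]]
ft_force: [1.4, -1.1, -0.1]
grip_width: 0.0852
```

```bash
python3 - <<'E'
from h import *
np.set_printoptions(precision=4,suppress=True)
s=env.observe();p=env.get_image("wrist"); save(p,"w1")
Tt=np.array(p["tool_from_camera"]);print(Tt)
f=200/np.tan(np.radians(p["vfov"])/2)
print(s["position"],f,p["cx"],p["cy"])
for t in ["knob","stage_weight"]:
    for r in env.outline_of(t,p)[:1]:
        v,u=np.nonzero(r["mask"]);print(t,r["conf"],r["pixel"],u.min(),u.max(),v.min(),v.max())
R=np.array(s["tool_rot"]);C2W=lambda x:R@(Tt[:3,:3]@x+Tt[:3,3])+s["position"]
for X in([.5036,.0914,.199],[.536,.0737,.085]):
    c=Tt[:3,:3].T@(R.T@(np.array(X)-s["position"])-Tt[:3,3]); print(c[0]/c[2]*f+p["cx"],c[1]/c[2]*f+p["cy"])
E
```

```text
[[ 1.     -0.0008 -0.      0.0002]
 [-0.0002 -0.2722  0.9622 -0.1422]
 [-0.0008 -0.9622 -0.2722  0.07  ]
 [ 0.      0.      0.      1.    ]]
[0.4652 0.0142 0.2712] 325.10540467452483 318.0418062087222 197.99358180368432
knob 0.82 [80.0, 301.2] 228 353 37 112
stage_weight 0.92 [161.4, 387.8] 377 404 148 175
263.20619503052046 90.76163001601103
318.1084135552012 81.4223614988126
```

View pics/w1.png

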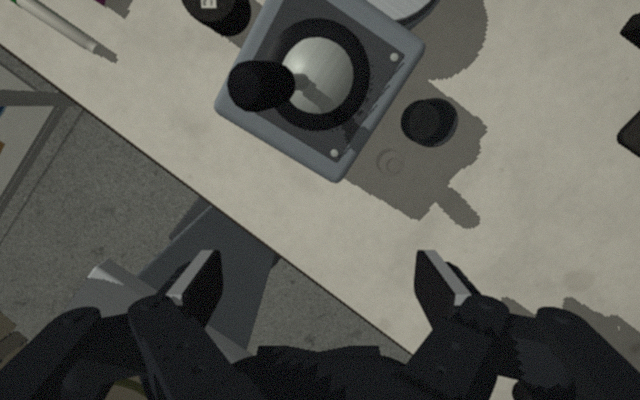

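Call:
carry_out:
  plan:
    - [[-0.018,0,0.041],[0,0,0],0.085]
    - [[-0.018,0,0.041],[0,0,0],0.085]
    - [[0,0,0],[0,0,0],0.085]
    - [[0,0.015,0],[0,0,0],0.085]

```text
time_s: 3.3
position: [0.5046, 0.0921, 0.2569]
tool_rot: [[0.642, 0.002, 0.766], [-0.766, -0.0, 0.642], [0.002, -1.0, 0.001]]
ft_force: [0.3, -0.9, -0.6]
grip_width: 0.085
```

```bash
python3 - <<'E'
from h import *
p=env.get_image("wrist"); save(p,"w2")
E
```

```text
(no output)
```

View pics/w2.png

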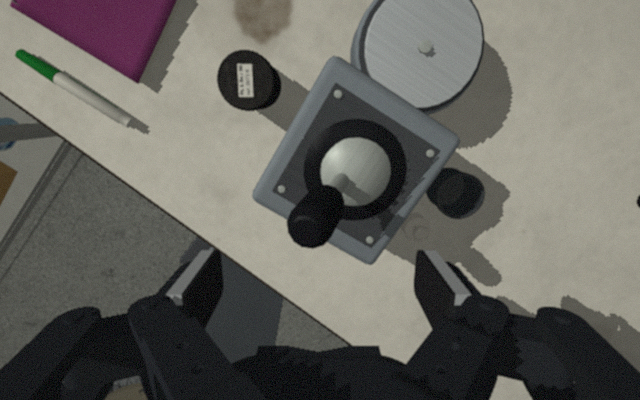

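Call:
carry_out:
  plan:
    - [[-0.001,0.026,0.001],[0,0,0],0.085]
    - [[0,0.026,0],[0,0,0],0.085]
    - [[0,0.024,0],[0,0,0],0.085]
    - [[0,0,0],[0,0,0],0.085]
    - [[0,0,0],[0,0,0],0.085]

```text
time_s: 3.98
position: [0.505, 0.0939, 0.1815]
tool_rot: [[0.642, 0.002, 0.766], [-0.766, -0.0, 0.642], [0.001, -1.0, 0.001]]
ft_force: [-0.4, 0.1, -0.3]
grip_width: 0.0853
```

```bash
python3 - <<'E'
from h import *
p=env.get_image("wrist"); save(p,"w3")
print(env.observe()["ft_force"])
E
```

```text
[-0.22886875 -0.26605882  0.30463394]
```

View pics/w3.png

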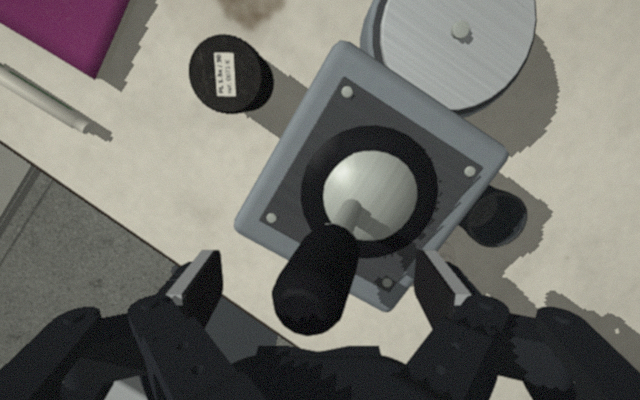

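Call:
carry_out:
  plan:
    - [[0.009,0,0],[0,0,0],0.085]
    - [[0.009,0,0],[0,0,0],0.085]
    - [[0,0,0],[0,0,0],0.085]

```text
time_s: 4.4
position: [0.5167, 0.0802, 0.1804]
tool_rot: [[0.643, 0.0, 0.766], [-0.766, -0.0, 0.643], [0.0, -1.0, 0.0]]
ft_force: [-0.4, 0.5, -0.7]
grip_width: 0.0852
```

Call:
carry_out:
  plan:
    - [[0.0015,0,0],[0,0,0],0.085]
    - [[0.0,0,0],[0,0,0],0.085]

```text
time_s: 4.65
position: [0.5171, 0.0798, 0.1803]
tool_rot: [[0.643, -0.0, 0.766], [-0.766, 0.0, 0.643], [-0.0, -1.0, -0.0]]
ft_force: [0.4, -0.1, -0.7]
grip_width: 0.0848
```

Call:
carry_out:
  plan:
    - [[0.0015,0,0],[0,0,0],0.085]
    - [[0.0,0,0],[0,0,0],0.085]

```text
time_s: 4.9
position: [0.5181, 0.0785, 0.1803]
tool_rot: [[0.643, -0.0, 0.766], [-0.766, -0.0, 0.643], [0.0, -1.0, -0.0]]
ft_force: [0.7, 0.4, -1.4]
grip_width: 0.085
```

Call:
carry_out:
  plan:
    - [[0.002,0,0],[0,0,0],0.085]
    - [[0.0,0,0],[0,0,0],0.085]

```text
time_s: 5.15
position: [0.5195, 0.0769, 0.1803]
tool_rot: [[0.643, 0.0, 0.766], [-0.766, -0.0, 0.643], [0.0, -1.0, -0.0]]
ft_force: [-0.1, -0.8, -0.1]
grip_width: 0.0852
```

Call:
carry_out:
  plan:
    - [[0.002,0,0],[0,0,0],0.085]
    - [[0.0,0,0],[0,0,0],0.085]

```text
time_s: 5.4
position: [0.5207, 0.0754, 0.1803]
tool_rot: [[0.643, -0.0, 0.766], [-0.766, 0.0, 0.643], [-0.0, -1.0, -0.0]]
ft_force: [0.4, 0.8, -0.4]
grip_width: 0.085
```

Call:
carry_out:
  plan:
    - [[0.0015,0,0],[0,0,0],0.085]
    - [[0.0,0,0],[0,0,0],0.085]

```text
time_s: 5.65
position: [0.5214, 0.0746, 0.1804]
tool_rot: [[0.643, -0.001, 0.766], [-0.766, 0.001, 0.643], [-0.001, -1.0, -0.0]]
ft_force: [-3.6, 1.8, 1.4]
grip_width: 0.085
```

Call:
carry_out:
  plan:
    - [[0.002,0,0.0],[0,0,0],0.085]
    - [[0.0,0,0],[0,0,0],0.085]

```text
time_s: 5.9
position: [0.5227, 0.0729, 0.1804]
tool_rot: [[0.643, -0.0, 0.766], [-0.766, 0.0, 0.643], [-0.0, -1.0, -0.0]]
ft_force: [-2.9, 1.8, 3.3]
grip_width: 0.0845
```

Call:
carry_out:
  plan:
    - [[0.002,0,0.0],[0,0,0],0.085]
    - [[0.0,0,0],[0,0,0],0.085]

```text
time_s: 6.15
position: [0.5238, 0.0717, 0.1805]
tool_rot: [[0.643, -0.001, 0.766], [-0.766, 0.001, 0.643], [-0.001, -1.0, -0.0]]
ft_force: [-5.4, 4.7, 5.2]
grip_width: 0.0851
```

Call:
carry_out:
  plan:
    - [[0.0015,0,0.0026],[0,0,0],0.085]
    - [[0.0,0,0],[0,0,0],0.085]

```text
time_s: 6.4
position: [0.5271, 0.0724, 0.1806]
tool_rot: [[0.643, -0.0, 0.766], [-0.766, 0.001, 0.643], [-0.001, -1.0, 0.001]]
ft_force: [-3.2, 5.5, 5.4]
grip_width: 0.0847
```

Call:
carry_out:
  plan:
    - [[0.0015,0,0.0026],[0,0,0],0.085]
    - [[0.0,0,0],[0,0,0],0.085]

```text
time_s: 6.65
position: [0.5301, 0.0729, 0.1806]
tool_rot: [[0.643, 0.0, 0.766], [-0.766, 0.001, 0.643], [-0.001, -1.0, 0.001]]
ft_force: [-3.9, 6.3, 5.3]
grip_width: 0.0847
```

```bash
python3 - <<'E'
from h import *
p=env.get_image("wrist"); save(p,"w4")
p=env.get_image("scene"); b=p["image"][165:290,230:420,::-1]
cv2.imwrite("pics/s4.png",cv2.resize(b,None,fx=4,fy=4,interpolation=cv2.INTER_CUBIC))
E
```

```text
(no output)
```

View pics/w4.png

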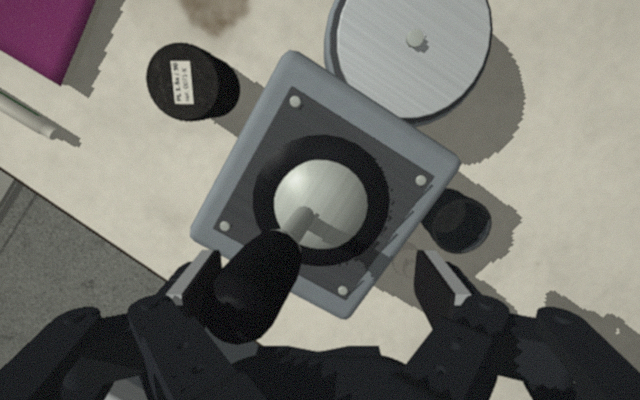

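View pics/s4.png

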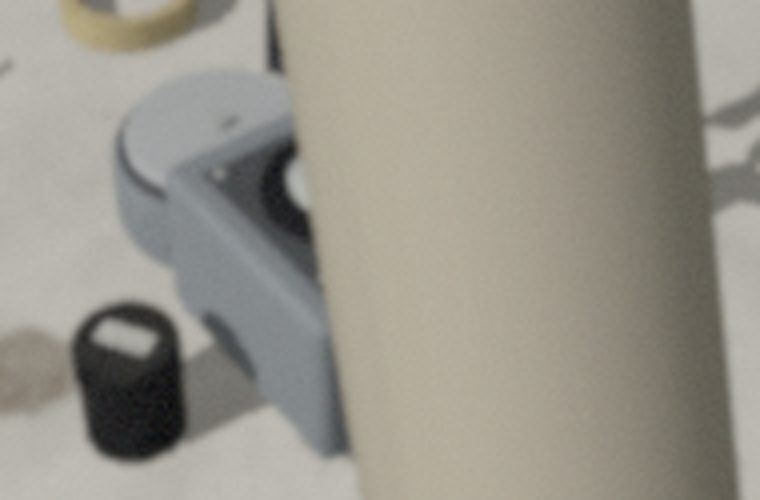

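Call:
carry_out:
  plan:
    - [[0.0015,0,0.0026],[0,0,0],0.085]
    - [[0.0,0,0],[0,0,0],0.085]

```text
time_s: 7.0
position: [0.5333, 0.0732, 0.1805]
tool_rot: [[0.643, 0.001, 0.766], [-0.766, 0.001, 0.643], [-0.0, -1.0, 0.001]]
ft_force: [-2.2, 3.7, 3.7]
grip_width: 0.0853
```

Call:
carry_out:
  plan:
    - [[0.0015,0,0.0026],[0,0,0],0.085]
    - [[0.0,0,0],[0,0,0],0.085]

```text
time_s: 7.25
position: [0.5363, 0.0734, 0.1804]
tool_rot: [[0.643, 0.0, 0.766], [-0.766, 0.0, 0.643], [0.0, -1.0, 0.0]]
ft_force: [-1.6, 2.7, 2.4]
grip_width: 0.0848
```

Call:
carry_out:
  plan:
    - [[0.0015,0,0.0026],[0,0,0],0.085]
    - [[0.0,0,0],[0,0,0],0.085]

```text
time_s: 7.5
position: [0.5392, 0.0738, 0.1803]
tool_rot: [[0.643, 0.0, 0.766], [-0.766, -0.0, 0.643], [0.0, -1.0, 0.0]]
ft_force: [-3.0, 2.3, 2.3]
grip_width: 0.0849
```

```bash
python3 - <<'E'
from h import *
p=env.get_image("wrist"); save(p,"w5")
E
```

```text
(no output)
```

View pics/w5.png

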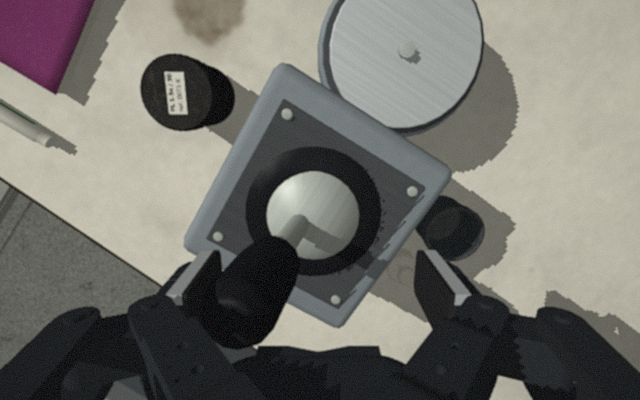

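```bash
cat > lev.py <<'E'
from h import *
import sys
from scipy.optimize import minimize
np.set_printoptions(precision=3,suppress=True)
P=np.array([.536,.0737,.1599])
def est(name):
    s=env.observe();p=env.get_image("wrist"); save(p,name)
    Tt=np.array(p["tool_from_camera"]);f=200/np.tan(np.radians(p["vfov"])/2)
    R=np.array(s["tool_rot"]);pos=np.array(s["position"])
    def pr(X):
        c=(Tt[:3,:3].T@(R.T@(X-pos).T-Tt[:3,3:4])); return np.stack([c[0]/c[2]*f+p["cx"],c[1]/c[2]*f+p["cy"]],1)
    c_,s_=np.cos(P[2]),np.sin(P[2]); Rz=np.array([[c_,-s_,0],[s_,c_,0],[0,0,1]])
    th=np.linspace(0,2*np.pi,24,endpoint=False)
    cyl=np.concatenate([np.stack([r*np.cos(th),r*np.sin(th),0*th+l],1) for r,l in((.0135,.094),(.0145,.098),(.0145,.140),(.011,.145))])
    def hull(a,b,off):
        z=np.array([np.sin(a)*np.cos(b),-np.sin(b),np.cos(a)*np.cos(b)]);x=np.cross([0,1,0],z);x/=np.linalg.norm(x);y=np.cross(z,x)
        X=(cyl@np.stack([x,y,z]))+[0,0,.085]
        X=X@Rz.T+[P[0]+off[0],P[1]+off[1],0]
        h=cv2.convexHull(pr(X).astype(np.float32)); m=np.zeros((400,640),np.uint8); cv2.fillPoly(m,[np.round(h*8).astype(np.int32)],1,shift=3); return m>0
    # offset from polisher silhouette's ball: bright disc
    r=env.outline_of("knob",p); 
    if not r: print("no knob");return
    # knob pixels: dark threshold within hull of mask
    M=r[0]["mask"]; print("conf",r[0]["conf"],M.sum())
    best=[]
    for a in np.arange(-.32,.33,.02):
        for b in np.arange(-.22,.23,.02):
            h=hull(a,b,(0,0)); best.append(((h&M).sum()/max(1,(h|M).sum()),a,b))
    best.sort(reverse=True); print(np.array(best[:4]))
    r=minimize(lambda q:-(lambda h:(h&M).sum()/max(1,(h|M).sum()))(hull(q[0],q[1],(0,0))),best[0][1:],method="Nelder-Mead",options=dict(initial_simplex=np.array([best[0][1:]]*3)+[[0,0],[.02,0],[0,.02]]))
    a,b=r.x; print("lever_shift %.3f across %.3f iou %.3f"%(a,b,-r.fun))
    h=hull(a,b,(0,0)).astype(np.uint8); im=cv2.imread(f"pics/{name}.png")
    im[M]=(im[M]*.5+np.array([0,0,120])).astype(np.uint8)
    cs,_=cv2.findContours(h,cv2.RETR_EXTERNAL,cv2.CHAIN_APPROX_NONE); cv2.drawContours(im,cs,-1,(0,255,0),1); cv2.imwrite(f"pics/{name}.png",im)
    print(s["position"],s["ft_force"],s["time_s"])
if __name__=="__main__": est(sys.argv[1])
E
python3 lev.py e1
```

```text
conf 0.62 13818
[[ 0.534 -0.08  -0.18 ]
 [ 0.527 -0.1   -0.18 ]
 [ 0.525 -0.08  -0.16 ]
 [ 0.514 -0.06  -0.18 ]]
lever_shift -0.087 across -0.171 iou 0.552
[0.539 0.074 0.18 ] [-1.33   2.756  2.514] 7.55
```

View pics/e1.png

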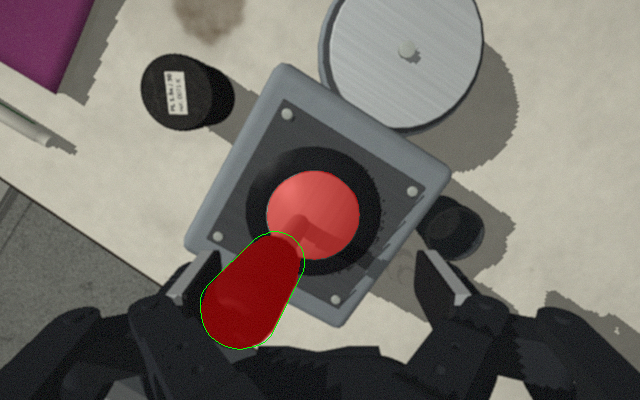

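Call:
carry_out:
  plan:
    - [[0.0025,0,0.002],[0,0,0],0.085]
    - [[0.0,0,0],[0,0,0],0.085]

```text
time_s: 7.9
position: [0.5423, 0.0732, 0.1803]
tool_rot: [[0.643, 0.0, 0.766], [-0.766, -0.0, 0.643], [0.0, -1.0, 0.0]]
ft_force: [-1.7, 2.2, 2.4]
grip_width: 0.0851
```

Call:
carry_out:
  plan:
    - [[0.0025,0,0.002],[0,0,0],0.085]
    - [[0.0,0,0],[0,0,0],0.085]

```text
time_s: 8.15
position: [0.5455, 0.0726, 0.1803]
tool_rot: [[0.643, 0.0, 0.766], [-0.766, -0.0, 0.643], [0.0, -1.0, 0.0]]
ft_force: [-1.8, 1.4, 1.9]
grip_width: 0.085
```

```bash
sed -i 's/M=r\[0\]\["mask"\];/M=r[0]["mask"]\&(p["image"].max(2)<70);/' lev.py; python3 lev.py e2
```

```text
no knob
```

```bash
sed -i 's/r=env.outline_of("knob",p); /r=env.outline_of("knob",p) or env.outline_of("lever_across",p)/' lev.py; python3 lev.py e3
```

```text
conf 0.58 7366
[[ 0.878 -0.04  -0.16 ]
 [ 0.876 -0.06  -0.16 ]
 [ 0.849 -0.08  -0.16 ]
 [ 0.835 -0.04  -0.14 ]]
lever_shift -0.046 across -0.157 iou 0.894
[0.545 0.073 0.18 ] [-1.546  1.902  1.171] 8.25
```

View pics/e3.png

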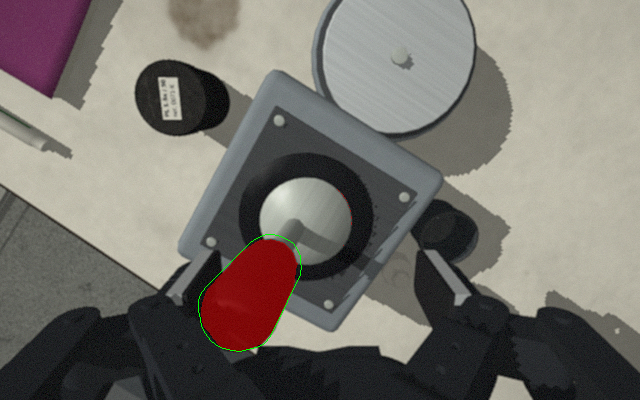

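Call:
carry_out:
  plan:
    - [[0.0017,0,-0.001],[0,0,0],0.085]
    - [[0.0,0,0],[0,0,0],0.085]

```text
time_s: 8.6
position: [0.5456, 0.0705, 0.1803]
tool_rot: [[0.643, 0.0, 0.766], [-0.766, -0.0, 0.643], [0.0, -1.0, 0.0]]
ft_force: [-1.5, 1.9, 2.0]
grip_width: 0.0852
```

Call:
carry_out:
  plan:
    - [[0.0017,0,-0.001],[0,0,0],0.085]
    - [[0.0,0,0],[0,0,0],0.085]

```text
time_s: 8.85
position: [0.5459, 0.0686, 0.1803]
tool_rot: [[0.643, -0.0, 0.766], [-0.766, -0.0, 0.643], [0.0, -1.0, -0.0]]
ft_force: [-2.1, 1.6, 1.1]
grip_width: 0.0854
```

```bash
python3 lev.py e4
```

```text
conf 0.91 7409
[[ 0.888 -0.04  -0.12 ]
 [ 0.87  -0.06  -0.12 ]
 [ 0.835 -0.08  -0.12 ]
 [ 0.827 -0.06  -0.14 ]]
lever_shift -0.046 across -0.124 iou 0.893
[0.546 0.069 0.18 ] [-2.086  1.584  1.064] 8.85
```

Call:
carry_out:
  plan:
    - [[0.0026,0,-0.0015],[0,0,0],0.085]
    - [[0.0026,0,-0.0015],[0,0,0],0.085]
    - [[0.0,0,0],[0,0,0],0.085]

```text
time_s: 9.32
position: [0.547, 0.0625, 0.1803]
tool_rot: [[0.643, -0.0, 0.766], [-0.766, -0.0, 0.643], [0.0, -1.0, -0.0]]
ft_force: [-2.1, 0.9, 1.6]
grip_width: 0.0852
```

Call:
carry_out:
  plan:
    - [[0.0026,0,-0.0015],[0,0,0],0.085]
    - [[0.0026,0,-0.0015],[0,0,0],0.085]
    - [[0.0,0,0],[0,0,0],0.085]

```text
time_s: 9.7
position: [0.548, 0.0566, 0.1803]
tool_rot: [[0.643, -0.0, 0.766], [-0.766, -0.0, 0.643], [0.0, -1.0, -0.0]]
ft_force: [-1.2, 1.2, 1.4]
grip_width: 0.085
```

```bash
python3 lev.py e5
```

```text
conf 0.71 7643
[[ 0.871 -0.04  -0.04 ]
 [ 0.868 -0.06  -0.04 ]
 [ 0.832 -0.04  -0.02 ]
 [ 0.826 -0.06  -0.02 ]]
lever_shift -0.048 across -0.038 iou 0.891
[0.548 0.057 0.18 ] [-1.212  1.245  1.424] 9.7
```

Call:
carry_out:
  plan:
    - [[0.003,0,-0.0018],[0,0,0],0.085]
    - [[0.003,0,-0.0018],[0,0,0],0.085]
    - [[0.003,0,-0.0018],[0,0,0],0.085]
    - [[0.0,0,0],[0,0,0],0.085]

```text
time_s: 10.3
position: [0.5497, 0.0462, 0.1803]
tool_rot: [[0.643, 0.0, 0.766], [-0.766, -0.0, 0.643], [0.0, -1.0, -0.0]]
ft_force: [-2.2, 1.1, 1.5]
grip_width: 0.0854
```

Call:
carry_out:
  plan:
    - [[0.003,0,-0.0018],[0,0,0],0.085]
    - [[0.003,0,-0.0018],[0,0,0],0.085]
    - [[0.0,0,0],[0,0,0],0.085]

```text
time_s: 10.68
position: [0.5508, 0.0393, 0.1803]
tool_rot: [[0.643, -0.0, 0.766], [-0.766, -0.0, 0.643], [0.0, -1.0, -0.0]]
ft_force: [-1.8, 0.3, 1.5]
grip_width: 0.0851
```

```bash
python3 lev.py e6
```

```text
conf 0.69 7723
[[ 0.879 -0.06   0.12 ]
 [ 0.861 -0.04   0.1  ]
 [ 0.857 -0.04   0.12 ]
 [ 0.853 -0.08   0.12 ]]
lever_shift -0.045 across 0.115 iou 0.895
[0.551 0.039 0.18 ] [-1.838  0.31   1.494] 10.675
```

View pics/e6.png

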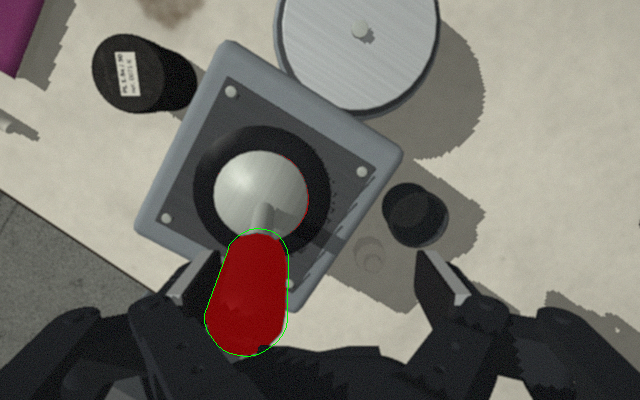

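Call:
carry_out:
  plan:
    - [[0.003,0,-0.0018],[0,0,0],0.085]
    - [[0.002,0,-0.0012],[0,0,0],0.085]
    - [[0.0,0,0],[0,0,0],0.085]

```text
time_s: 11.15
position: [0.5517, 0.0337, 0.1801]
tool_rot: [[0.643, -0.0, 0.766], [-0.766, -0.0, 0.643], [-0.0, -1.0, -0.0]]
ft_force: [-1.1, 1.0, -0.5]
grip_width: 0.085
```

Call:
carry_out:
  plan:
    - [[0.002,0,-0.0012],[0,0,0],0.085]
    - [[0.0,0,0],[0,0,0],0.085]

```text
time_s: 11.4
position: [0.552, 0.0316, 0.1802]
tool_rot: [[0.643, -0.0, 0.766], [-0.766, 0.0, 0.643], [-0.0, -1.0, -0.0]]
ft_force: [-1.7, 2.4, -0.6]
grip_width: 0.0854
```

```bash
python3 lev.py e7
```

```text
conf 0.61 7454
[[ 0.887 -0.04   0.18 ]
 [ 0.872 -0.06   0.18 ]
 [ 0.824 -0.04   0.16 ]
 [ 0.824 -0.02   0.18 ]]
lever_shift -0.040 across 0.180 iou 0.887
[0.552 0.032 0.18 ] [-1.657  2.373 -0.593] 11.4
```

One more small step right to make sure it is against the stop, then forward.

Call:
carry_out:
  plan:
    - [[0.0015,0,-0.0009],[0,0,0],0.085]
    - [[0.0,0,0],[0,0,0],0.085]

```text
time_s: 11.75
position: [0.5522, 0.0302, 0.1801]
tool_rot: [[0.643, -0.001, 0.766], [-0.766, 0.001, 0.643], [-0.001, -1.0, 0.0]]
ft_force: [-1.2, 4.1, -2.4]
grip_width: 0.085
```

Call:
carry_out:
  plan:
    - [[0.001,0,-0.0005],[0,0,0],0.085]
    - [[0.0,0,0],[0,0,0],0.085]

```text
time_s: 12.0
position: [0.5523, 0.0294, 0.1801]
tool_rot: [[0.643, -0.001, 0.766], [-0.766, 0.001, 0.643], [-0.002, -1.0, 0.0]]
ft_force: [-2.1, 6.1, -2.0]
grip_width: 0.0852
```

Call:
carry_out:
  plan:
    - [[0.0015,0,0.0026],[0,0,0],0.085]
    - [[0.0,0,0],[0,0,0],0.085]

```text
time_s: 12.25
position: [0.5554, 0.0299, 0.1803]
tool_rot: [[0.643, -0.001, 0.766], [-0.766, 0.001, 0.643], [-0.001, -1.0, 0.0]]
ft_force: [-2.3, 6.1, -0.2]
grip_width: 0.0848
```

Call:
carry_out:
  plan:
    - [[0.0015,0,0.0026],[0,0,0],0.085]
    - [[0.0,0,0],[0,0,0],0.085]

```text
time_s: 12.5
position: [0.5584, 0.0304, 0.1805]
tool_rot: [[0.643, -0.0, 0.766], [-0.766, 0.001, 0.643], [-0.001, -1.0, 0.001]]
ft_force: [-3.0, 5.3, 0.5]
grip_width: 0.085
```

```bash
python3 lev.py e8
```

```text
conf 0.81 7333
[[ 0.872  0.     0.2  ]
 [ 0.865  0.02   0.18 ]
 [ 0.861 -0.02   0.2  ]
 [ 0.858  0.     0.18 ]]
lever_shift 0.013 across 0.185 iou 0.894
[0.558 0.03  0.181] [-3.038  5.299  0.49 ] 12.5
```

Call:
carry_out:
  plan:
    - [[0.0015,0,0.0026],[0,0,0],0.085]
    - [[0.0015,0,0.0026],[0,0,0],0.085]
    - [[0.0,0,0],[0,0,0],0.085]

```text
time_s: 12.98
position: [0.5645, 0.0313, 0.1807]
tool_rot: [[0.643, 0.0, 0.766], [-0.766, 0.001, 0.643], [-0.0, -1.0, 0.001]]
ft_force: [-2.8, 5.4, 2.4]
grip_width: 0.0852
```

Call:
carry_out:
  plan:
    - [[0.0015,0,0.0026],[0,0,0],0.085]
    - [[0.0015,0,0.0026],[0,0,0],0.085]
    - [[0.0,0,0],[0,0,0],0.085]

```text
time_s: 13.35
position: [0.5704, 0.0324, 0.1807]
tool_rot: [[0.643, 0.0, 0.766], [-0.766, 0.001, 0.643], [-0.0, -1.0, 0.001]]
ft_force: [-2.4, 4.6, 2.5]
grip_width: 0.0848
```

Call:
carry_out:
  plan:
    - [[0.0015,0,0.0026],[0,0,0],0.085]
    - [[0.0015,0,0.0026],[0,0,0],0.085]
    - [[0.0,0,0],[0,0,0],0.085]

```text
time_s: 13.72
position: [0.5763, 0.0333, 0.1805]
tool_rot: [[0.643, 0.0, 0.766], [-0.766, 0.001, 0.643], [-0.0, -1.0, 0.001]]
ft_force: [-2.1, 4.9, 1.1]
grip_width: 0.0849
```

```bash
python3 lev.py e9
```

```text
conf 0.8 6440
[[0.882 0.18  0.18 ]
 [0.865 0.16  0.2  ]
 [0.842 0.16  0.18 ]
 [0.842 0.18  0.2  ]]
lever_shift 0.177 across 0.188 iou 0.898
[0.576 0.033 0.181] [-2.076  4.924  1.123] 13.725
```

View pics/e9.png

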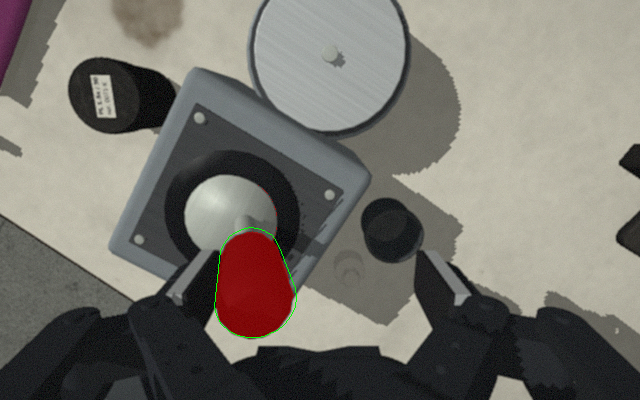

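Call:
carry_out:
  plan:
    - [[0.0015,0,0.0026],[0,0,0],0.085]
    - [[0.0015,0,0.0026],[0,0,0],0.085]
    - [[0.0,0,0],[0,0,0],0.085]

```text
time_s: 14.2
position: [0.582, 0.0343, 0.1802]
tool_rot: [[0.643, -0.0, 0.766], [-0.766, 0.001, 0.643], [-0.001, -1.0, -0.0]]
ft_force: [-2.4, 3.8, -0.2]
grip_width: 0.0849
```

Call:
carry_out:
  plan:
    - [[0.0015,0,0.0026],[0,0,0],0.085]
    - [[0.0,0,0],[0,0,0],0.085]

```text
time_s: 14.45
position: [0.5849, 0.0347, 0.1801]
tool_rot: [[0.643, -0.001, 0.766], [-0.766, 0.0, 0.643], [-0.001, -1.0, -0.0]]
ft_force: [-2.9, 5.3, -2.1]
grip_width: 0.0847
```

Call:
carry_out:
  plan:
    - [[0.001,0,0.0017],[0,0,0],0.085]
    - [[0.0,0,0],[0,0,0],0.085]

```text
time_s: 14.7
position: [0.5868, 0.035, 0.1802]
tool_rot: [[0.643, -0.001, 0.766], [-0.766, 0.0, 0.643], [-0.0, -1.0, -0.0]]
ft_force: [-1.4, 4.4, -2.3]
grip_width: 0.0851
```

Call:
carry_out:
  plan:
    - [[0.001,0,0.0017],[0,0,0],0.085]
    - [[0.0,0,0],[0,0,0],0.085]

```text
time_s: 14.95
position: [0.5889, 0.0352, 0.1802]
tool_rot: [[0.643, -0.0, 0.766], [-0.766, 0.0, 0.643], [-0.0, -1.0, -0.0]]
ft_force: [-3.1, 4.4, -1.5]
grip_width: 0.0849
```

```bash
python3 lev.py e10
```

```text
conf 0.85 5696
[[0.875 0.3   0.18 ]
 [0.869 0.28  0.18 ]
 [0.855 0.28  0.2  ]
 [0.799 0.3   0.2  ]]
lever_shift 0.292 across 0.180 iou 0.896
[0.589 0.035 0.18 ] [-3.051  4.386 -1.531] 14.95
```

Call:
carry_out:
  plan:
    - [[0.0008,0,0.0013],[0,0,0],0.085]
    - [[0.0,0,0],[0,0,0],0.085]

```text
time_s: 15.3
position: [0.5905, 0.0354, 0.1803]
tool_rot: [[0.643, 0.0, 0.766], [-0.766, -0.0, 0.643], [0.0, -1.0, 0.0]]
ft_force: [-2.1, 4.6, -1.8]
grip_width: 0.0852
```

Call:
carry_out:
  plan:
    - [[0.0008,0,0.0013],[0,0,0],0.085]
    - [[0.0,0,0],[0,0,0],0.085]

```text
time_s: 15.55
position: [0.5922, 0.0356, 0.1804]
tool_rot: [[0.643, 0.0, 0.766], [-0.766, -0.0, 0.643], [0.0, -1.0, 0.0]]
ft_force: [-2.9, 4.6, -0.9]
grip_width: 0.0848
```

Call:
carry_out:
  plan:
    - [[0.0008,0,0.0013],[0,0,0],0.085]
    - [[0.0,0,0],[0,0,0],0.085]

```text
time_s: 15.8
position: [0.5934, 0.0358, 0.1802]
tool_rot: [[0.643, -0.001, 0.766], [-0.766, -0.0, 0.643], [-0.0, -1.0, -0.001]]
ft_force: [-4.1, 3.6, -1.0]
grip_width: 0.085
```

Call:
carry_out:
  plan:
    - [[0.0008,0,0.0013],[0,0,0],0.085]
    - [[0.0,0,0],[0,0,0],0.085]

```text
time_s: 16.05
position: [0.5944, 0.036, 0.1801]
tool_rot: [[0.643, -0.002, 0.766], [-0.766, -0.0, 0.643], [-0.001, -1.0, -0.002]]
ft_force: [-5.8, 3.6, -1.2]
grip_width: 0.0849
```

```bash
python3 lev.py e11
```

```text
conf 0.83 5544
[[0.855 0.32  0.18 ]
 [0.845 0.32  0.2  ]
 [0.759 0.3   0.2  ]
 [0.755 0.32  0.16 ]]
lever_shift 0.335 across 0.180 iou 0.899
[0.594 0.036 0.18 ] [-5.831  3.61  -1.225] 16.05
```

View pics/e11.png

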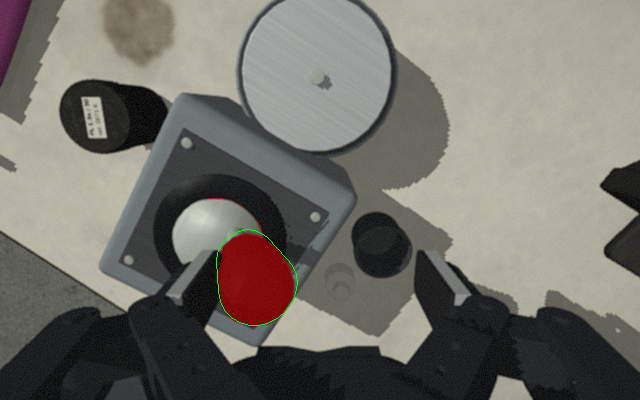

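Call:
carry_out:
  plan:
    - [[0.0008,0,0.0013],[0,0,0],0.085]
    - [[0.0,0,0],[0,0,0],0.085]

```text
time_s: 16.45
position: [0.5956, 0.0363, 0.18]
tool_rot: [[0.643, -0.003, 0.766], [-0.766, -0.0, 0.643], [-0.002, -1.0, -0.002]]
ft_force: [-6.1, 3.3, -0.2]
grip_width: 0.0848
```

Call:
carry_out:
  plan:
    - [[0.0008,0,0.0013],[0,0,0],0.085]
    - [[0.0,0,0],[0,0,0],0.085]

```text
time_s: 16.7
position: [0.5968, 0.0366, 0.18]
tool_rot: [[0.644, -0.004, 0.765], [-0.765, -0.0, 0.644], [-0.002, -1.0, -0.003]]
ft_force: [-8.0, 2.4, -0.5]
grip_width: 0.0851
```

Call:
carry_out:
  plan:
    - [[0.0008,0,0.0013],[0,0,0],0.085]
    - [[0.0,0,0],[0,0,0],0.085]

```text
time_s: 16.95
position: [0.598, 0.0368, 0.1799]
tool_rot: [[0.644, -0.005, 0.765], [-0.765, -0.0, 0.644], [-0.003, -1.0, -0.004]]
ft_force: [-10.0, 3.1, 0.5]
grip_width: 0.0851
```

```bash
python3 lev.py e12
```

```text
conf 0.68 5406
[[0.818 0.32  0.2  ]
 [0.807 0.32  0.18 ]
 [0.733 0.32  0.22 ]
 [0.723 0.32  0.16 ]]
lever_shift 0.343 across 0.180 iou 0.895
[0.598 0.037 0.18 ] [-10.      3.147   0.54 ] 16.95
```

Call:
carry_out:
  plan:
    - [[-0.006,0,0],[0,0,0],0.085]
    - [[-0.01,0,0],[0,0,0],0.085]
    - [[-0.012,0,0],[0,0,0],0.085]
    - [[0,0,0],[0,0,0],0.085]

```text
time_s: 17.55
position: [0.5812, 0.0589, 0.1807]
tool_rot: [[0.644, 0.001, 0.765], [-0.765, -0.0, 0.644], [0.001, -1.0, 0.0]]
ft_force: [-0.3, -0.9, 0.3]
grip_width: 0.0849
```

```bash
python3 lev.py e13
```

```text
conf 0.78 5842
[[0.897 0.32  0.18 ]
 [0.875 0.32  0.16 ]
 [0.826 0.32  0.2  ]
 [0.79  0.3   0.18 ]]
lever_shift 0.325 across 0.170 iou 0.906
[0.581 0.059 0.181] [-0.344 -0.905  0.349] 17.55
```

View pics/e13.png

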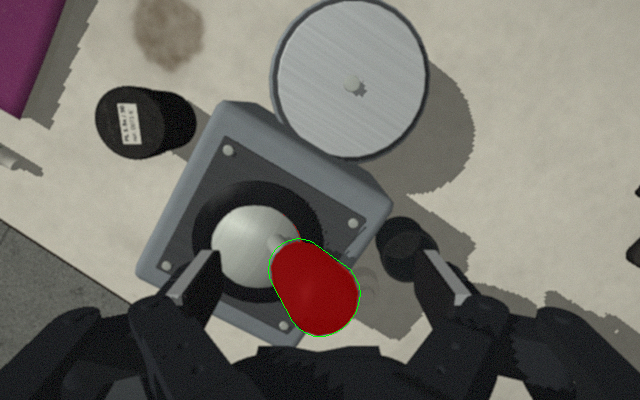

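Call:
carry_out:
  plan:
    - [[0,-0.02,0],[0,0,0],0.085]
    - [[0,-0.04,0],[0,0,0],0.085]
    - [[0,-0.04,0],[0,0,0],0.085]
    - [[0,0,-0.05],[0,0,0],0.085]
    - [[0,0,-0.05],[0,0,0],0.085]
    - [[0,0,-0.04],[0,0,0],0.085]
    - [[0,0,0],[0,0,0],0.085]
    - [[0,0,0],[0,0,0],0.085]

```text
time_s: 18.65
position: [0.4749, -0.0319, 0.2805]
tool_rot: [[0.643, 0.001, 0.766], [-0.766, -0.0, 0.643], [0.001, -1.0, 0.001]]
ft_force: [-0.4, -0.1, 0.6]
grip_width: 0.0852
```

```bash
python3 lev.py e14; python3 - <<'E'
from h import *
p=env.get_image("top"); b=p["image"][120:250,230:420,::-1]
cv2.imwrite("pics/t14.png",cv2.resize(b,None,fx=4,fy=4,interpolation=cv2.INTER_CUBIC))
E
```

```text
conf 0.94 1699
[[0.745 0.32  0.18 ]
 [0.715 0.3   0.18 ]
 [0.694 0.28  0.18 ]
 [0.683 0.32  0.2  ]]
lever_shift 0.338 across 0.180 iou 0.764
[ 0.475 -0.032  0.28 ] [-0.373 -0.138  0.628] 18.65
```

View pics/e14.png

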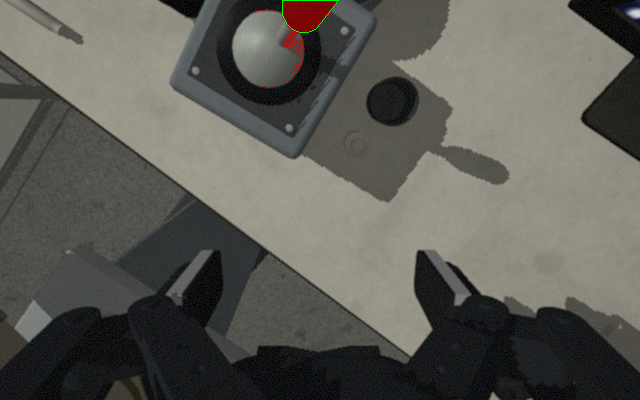

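View pics/t14.png

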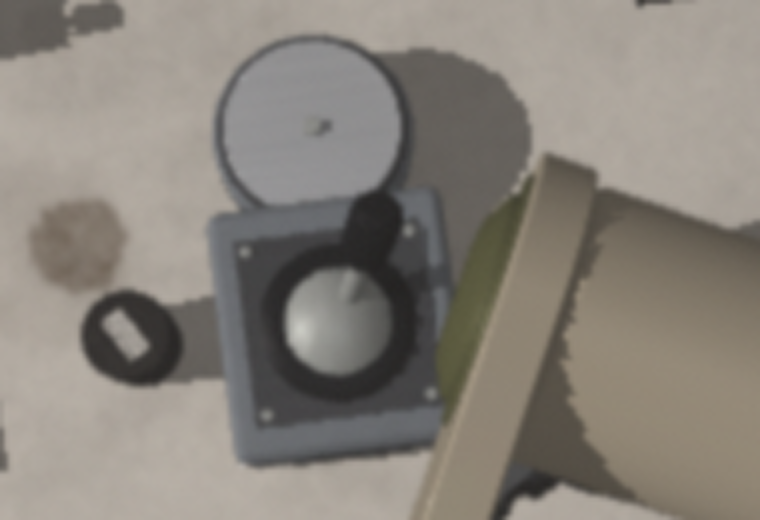

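```bash
python3 - <<'E'
from h import *
P=[.536,.0737,.1599];p=env.get_image("top")
for a in(.2,.25,.3,.34):
    d=np.array([np.sin(a)*np.cos(.19),-np.sin(.19),np.cos(a)*np.cos(.19)])
    c,s=np.cos(P[2]),np.sin(P[2]);R=np.array([[c,-s,0],[s,c,0],[0,0,1]])
    u=proj(p,R@(d*.14+[0,0,.085])+[P[0],P[1],0]); print(a,(u+.4-[230,120])*4)
E
python3 lev.py e15
```

```text
0.2 [382.75475241 237.1535131 ]
0.25 [380.85460518 224.85516217]
0.3 [378.97850698 212.91131517]
0.34 [377.49949536 203.63916344]
conf 0.56 1638
[[0.767 0.32  0.18 ]
 [0.735 0.3   0.18 ]
 [0.711 0.32  0.16 ]
 [0.701 0.28  0.18 ]]
lever_shift 0.340 across 0.180 iou 0.799
[ 0.475 -0.031  0.28 ] [ 0.098 -0.037 -0.428] 18.85
```

Both cameras agree with the lever being home, allowing for their small offset. I'm handing the job in.

```bash
python3 -c "
from rig import env
print(env.close_job())"
```

```text
the job is handed in; nothing more can be done
None
```

The range lever is in the right-hand forward gear, and I handed the job in at about 19 s of the 58 s allowed. `close_job` gives no verdict, so this rests on my own readings.

**What I did:** I placed the open jaws round the grip and pushed it with the inside of one finger from the rear left. It slid forward along the wall under 2–7 N of rightward lean. It dropped into the neutral slot at a lever_shift of about -0.05. I took it across to the right-hand lane (lever_across about +0.18) and then forward until it met the stop. The force there rose steadily to about 10 N with almost no more lever movement, and no reading during the job passed about 11 N.

**Last checks after backing off:**
- **Lever position:** the wrist camera gave lever_shift about 0.33 and lever_across about 0.17–0.18. The top view matched lever_shift of about 0.29–0.30. The wrist figure is past the 0.30 stop, which points to an offset of about 0.03 rad in my fit of the polisher's position.
- **Robot clear:** the gripper was clear of everything and the force reading was about zero.
- **Bystanders:** the can stood in the same place in the top view. The arm hid the cap and weight there, so I only saw them standing upright in the wrist view and did not measure them again. The fingers stayed well above them.

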